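Change over the battery ageing docks

TASK

First lift the finished pack (green label) out of its charging dock and stand it in the grey out-tray. Then seat the other three packs upright and fully home in the three docks, the yellow-labelled reference pack in the middle dock, the blue-labelled pack in the dock left of it and the white-labelled pack in the dock right of it (left and right as seen from the robot's base), and last lay the orange temperature logger flat on the middle of the yellow pack's top. Knock no pack over and leave the multimeter where it lies.

Things in the scene. Friction and masses are not known exactly. Their poses are not given: they have to be found in the camera images.
- pack_green_mid (a point): Battery pack with a bright green label on its top and a band of the same colour round its upper part: the finished pack; at the start it stands seated in one of the three docks. Black upright brick, 66 (own x) x 40 (own y) x 92 mm high (own z up), about 0.4 kg, the same either way round; take it across the 40 mm. The point is its centre, 46 mm above its underside and below its top.
- pack_yellow_mid (a point): Battery pack with a yellow label on its top and a band of the same colour round its upper part: the reference pack. Black upright brick, 66 (own x) x 40 (own y) x 92 mm high (own z up), about 0.4 kg, the same either way round; take it across the 40 mm. The point is its centre, 46 mm above its underside and below its top.
- pack_blue_mid (a point): Battery pack with a blue label on its top and a band of the same colour round its upper part: a fresh pack. Black upright brick, 66 (own x) x 40 (own y) x 92 mm high (own z up), about 0.4 kg, the same either way round; take it across the 40 mm. The point is its centre, 46 mm above its underside and below its top.
- pack_white_mid (a point): Battery pack with a white label on its top and a band of the same colour round its upper part: a fresh pack. Black upright brick, 66 (own x) x 40 (own y) x 92 mm high (own z up), about 0.4 kg, the same either way round; take it across the 40 mm. The point is its centre, 46 mm above its underside and below its top.
- dock_a_seat (a point): Black charging dock, fixed, one white dot on its front edge; else like the other two (any pack fits any, order varies). Base 112 (x) x 84 mm (y); pocket 74 x 48 mm, floor 12 mm over the bench, mouth flared 7 mm more per side, rim 39 mm over the bench. A pack's 66 mm lie along x. Point: centre of a seated pack, 46 mm over the pocket floor; x roughly away from the robot, y to its left, z up.
- dock_b_seat (a point): Black charging dock, fixed, two white dots on its front edge; else like the other two (any pack fits any, order varies). Base 112 (x) x 84 mm (y); pocket 74 x 48 mm, floor 12 mm over the bench, mouth flared 7 mm more per side, rim 39 mm over the bench. A pack's 66 mm lie along x. Point: centre of a seated pack, 46 mm over the pocket floor; x roughly away from the robot, y to its left, z up.
- dock_c_seat (a point): Black charging dock, fixed, three white dots on its front edge; else like the other two (any pack fits any, order varies). Base 112 (x) x 84 mm (y); pocket 74 x 48 mm, floor 12 mm over the bench, mouth flared 7 mm more per side, rim 39 mm over the bench. A pack's 66 mm lie along x. Point: centre of a seated pack, 46 mm over the pocket floor; x roughly away from the robot, y to its left, z up.
- logger_mid (a point): Temperature logger: small orange box with a pale display, 50 (own x) x 34 (own y) x 24 mm high, 60 g, lying display up. The point is its centre, 12 mm above its underside.
- tray_in (a point): Grey open out-tray, fixed, 160 (own x) x 110 mm (own y), 35 mm high, walls 4 mm; the point is the centre of its inner floor, 4 mm above the bench, z up.
- meter: Bystander: hand-held multimeter with a dark red case and a dial, lying on the bench, 150 (own x) x 74 x 37 mm. Origin at the centre of its underside. To be left alone.
Not all that is in view belongs to the job. Leave any pink look-alike of the part that bears pack_white_mid alone. Of the things shaped like the part that bears logger_mid, the orange one is meant.

How it is judged (in metres and radians):
On the way, in this order (a step that is already met when the one before it is completed fails the run):
1. the green-labelled pack stands in the out-tray (x of pack_green_mid in the frame of tray_in between -0.06 and 0.06 m and y of pack_green_mid in the frame of tray_in between -0.042 and 0.042 m and z of pack_green_mid in the frame of tray_in between 0.038 and 0.054 m and angle between pack_green_mid's own z axis and vertical below 0.1 rad), for 0.2 s.
2. blue, yellow and white packs are seated in the left, middle and right dock ((((distance between pack_yellow_mid and dock_a_seat below 0.01 m and angle between pack_yellow_mid's own z axis and vertical below 0.1 rad) and y of pack_blue_mid in the frame of dock_a_seat above 0.08 m and y of pack_white_mid in the frame of dock_a_seat below -0.08 m) or ((distance between pack_yellow_mid and dock_b_seat below 0.01 m and angle between pack_yellow_mid's own z axis and vertical below 0.1 rad) and y of pack_blue_mid in the frame of dock_b_seat above 0.08 m and y of pack_white_mid in the frame of dock_b_seat below -0.08 m) or ((distance between pack_yellow_mid and dock_c_seat below 0.01 m and angle between pack_yellow_mid's own z axis and vertical below 0.1 rad) and y of pack_blue_mid in the frame of dock_c_seat above 0.08 m and y of pack_white_mid in the frame of dock_c_seat below -0.08 m)) and ((distance between pack_blue_mid and dock_a_seat below 0.01 m and angle between pack_blue_mid's own z axis and vertical below 0.1 rad) or (distance between pack_blue_mid and dock_b_seat below 0.01 m and angle between pack_blue_mid's own z axis and vertical below 0.1 rad) or (distance between pack_blue_mid and dock_c_seat below 0.01 m and angle between pack_blue_mid's own z axis and vertical below 0.1 rad)) and ((distance between pack_white_mid and dock_a_seat below 0.01 m and angle between pack_white_mid's own z axis and vertical below 0.1 rad) or (distance between pack_white_mid and dock_b_seat below 0.01 m and angle between pack_white_mid's own z axis and vertical below 0.1 rad) or (distance between pack_white_mid and dock_c_seat below 0.01 m and angle between pack_white_mid's own z axis and vertical below 0.1 rad))), for 0.2 s.
3. the logger lies on top of the yellow pack (horizontal distance between logger_mid and pack_yellow_mid below 0.012 m and z of logger_mid in the frame of pack_yellow_mid between 0.053 and 0.063 m and angle between logger_mid's own z axis and vertical below 0.1 rad), for 0.2 s.
At the end, for the whole second after the job is handed in: Green pack upright on the out-tray's floor. Yellow, blue, white packs upright (0.10 rad), centres within 10 mm of a dock's seat point: yellow in the middle dock, blue 80 mm or more left, white right of it. Logger flat on the yellow pack, centred within 12 mm. All released and at rest (all of step 1 and all of step 2 and all of step 3 and linear speed of each of pack_green, pack_yellow, pack_blue, pack_white, logger below 0.02 m/s and angular speed of each of pack_green, pack_yellow, pack_blue, pack_white, logger below 0.2 rad/s); the robot touches nothing.
It fails at once if the green-labelled pack is knocked over (tilted more than 0.7 rad) (angle between pack_green_mid's own z axis and vertical above 0.7 rad).
It fails at once if the yellow-labelled pack is knocked over (tilted more than 0.7 rad) (angle between pack_yellow_mid's own z axis and vertical above 0.7 rad).
It fails at once if the blue-labelled pack is knocked over (tilted more than 0.7 rad) (angle between pack_blue_mid's own z axis and vertical above 0.7 rad).
It fails at once if the white-labelled pack is knocked over (tilted more than 0.7 rad) (angle between pack_white_mid's own z axis and vertical above 0.7 rad).
It fails at once if the multimeter is moved more than 30 mm (distance of meter from where it was at the start of the episode above 0.03 m).
It also fails if it takes over 131 s, if anything falls off the work surface, if the arm or the gripper's body presses on something with over 40 N, if the wrist force passes 120 N, or if a joint passes its speed limit or range.

ROBOT

A 6-joint arm with a two-finger parallel gripper is mounted at the origin on the work surface. World frame = base frame: x ahead of the robot, y to its left, z up, the work surface at z = 0. Lengths are in m, angles in degrees, forces in N, time in s.
With the tool pointing down it reaches from about 0.375 to 0.75 m from the base axis. Payload 9 kg.
Tool frame: the origin (TCP) lies where the fingers leave the gripper's body, on its centre line; the fingertips stand 73 mm ahead of it and the grasp point (between the pads) lies 54 mm ahead of it (robot.tip_reach is the distance from the TCP to the fingertips, in m); z points along the fingers, y is the line along which they close (so a half turn about z gives the same grasp; the last joint's range is limited). The gripper opens to 85 mm and grips with 20 to 120 N. Pads are 22 mm wide; open, the fingers measure 114 mm over their backs; the gripper's body (76 mm by 85 mm) begins 54 mm behind the grasp point. The pads swing forward as they close: fully open they stand 13 mm farther back than shut.
Start: joints at [57.37, 5.964, 5.575, 89.605, 0, 77.527], TCP at [0.207, 0.563, 0.304] pointing down, gripper open.
Joint ranges: [-171.21, 171.21], [-48.23, 106.86], [-62.78, 66.21], [-105.2, 120.99], [-86.42, 89.51], [-180, 180]. Speed limits (degrees/s): [127.2, 127.2, 147.25, 180, 180, 180].

INTERFACE

Orientations are given as [roll, pitch, yaw] about the fixed x, y, z axes, in that order (R = Rz(yaw) Ry(pitch) Rx(roll)).
In Python, from plant import robot gives the robot as it stands. Calls block until the motion is done:
- robot.move_pose(position, orientation): joint-space move of the TCP to a pose.
- robot.line_to(position, vel=0.15, rotation=None, guard=None): straight line of the TCP; rotation=None keeps the orientation; vel is the mean speed in m/s. With guard (N) it stops when the force on the tool has changed by that much, and returns True; else False.
- robot.goto_joints(angles): joint-space move.
- robot.set_gripper(opening): finger opening in m; the grip force is fixed at half the most; returns when the fingers have stopped.
- robot.pause(seconds).
- robot.ik(position, orientation): joint angles nearest the present ones, or None.
- robot.observe(): the state.
- robot.grab_frame(name): name is "scene" or "top"; returns the picture (480x640x3 uint8, blue, green, red); there is no depth.
- robot.get_calibration(name): a dict with "vertical_fov" (degrees; the focal length in pixels is half the picture's height over the tangent of half this angle, whatever the lens; pixels are square), "cx", "cy" (the principal point, pixels), "k1" (the pictures are not rectified: a ray, as slopes to the right and down, at radius r is drawn at 1 + k1 r^2 times it, then the intrinsics apply), "rvec" (rotation vector, rad) and "tvec" (3), from world to camera coordinates, as OpenCV has them. Camera axes: x right, y down, z forward; pixel columns grow to the right and rows downward; lengths in m; the calibration is good to about 2 mm. A picture is of the moment at which its call begins. get_calibration takes no time and is no camera call.
A pose or a line that the arm cannot do raises robot.IKError and nothing moves.
- robot.job_done(): hands the job in; it is judged then, once.
The state is a dict: "time": time; "q": joint angles; "qvel": joint speeds; "joint_torque": joint torques, N m; "tool_pos": TCP position; "tcp_rot": TCP orientation; "ft_force": force on the tool from outside, world axes, zero at the start; "torque": the same for the moment, N m; "gripper_width": finger opening in m; "gripper_force": force on a finger pad.
Only numpy, scipy, OpenCV 4.12 (cv2) and the standard library are available. Lean on these libraries where they do the work, as an engineer would, in place of code of your own. Each camera call takes 0.05 s, during which the arm holds its last target. There are 200 camera calls.

## Working session

There is one attempt and no reset: what is moved stays moved. The work goes in short steps, each a Python script; the robot and the scene stay as the last script left them, time stands still between calls to the robot, and variables do not carry over. Pictures are saved under pics/ and viewed, at most 14 in all, crops included, and the job is handed in when it is done.

```bash
mkdir -p pics; ls; python3 - <<'E'
from plant import robot
import cv2
for n in("scene","top"):
    cv2.imwrite(f"pics/{n}0.png",robot.grab_frame(n)); print(n,robot.get_calibration(n))
o=robot.observe(); print(o)
E
```

```text
pics
scene {'vertical_fov': 48.65720829687733, 'cx': 317.93699648693644, 'cy': 237.94276347872238, 'k1': -0.010815397066248728, 'rvec': array([ 1.49274941,  2.14764551, -0.82978651]), 'tvec': array([ 0.18304727, -0.31183795,  1.51452466])}
top {'vertical_fov': 48.28297254057848, 'cx': 319.3768132587403, 'cy': 241.81356015479463, 'k1': -0.14688986601869405, 'rvec': array([ 2.14386883, -2.17508079,  0.14117814]), 'tvec': array([-0.00237658,  0.51344929,  1.11155323])}
{'time': 0.1, 'q': array([5.73696454e+01, 5.99570041e+00, 5.53131125e+00, 8.96055617e+01,
       8.87033820e-04, 7.75273963e+01]), 'qvel': array([ 0.00248631, -0.13308482,  0.0600654 , -0.00385613, -0.01791964,
        0.01074457]), 'joint_torque': array([ 6.66716791e-03, -5.58208430e+01,  5.04717815e+01,  1.30536311e-02,
       -3.14901527e-04,  3.04218713e-05]), 'tool_pos': array([0.20662327, 0.56306612, 0.30319294]), 'tcp_rot': array([-1.79931892e+02, -1.59735839e-02,  1.59842239e+02]), 'ft_force': array([-0.19932716,  0.47085479,  0.18520129]), 'torque': array([-0.05197843,  0.02918223, -0.03378508]), 'gripper_force': 0.0, 'gripper_width': 0.08501939667127326}
```

View pics/scene0.png

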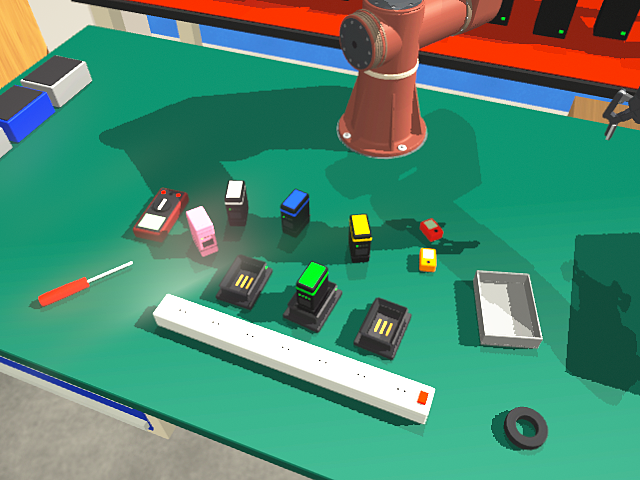

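View pics/top0.png

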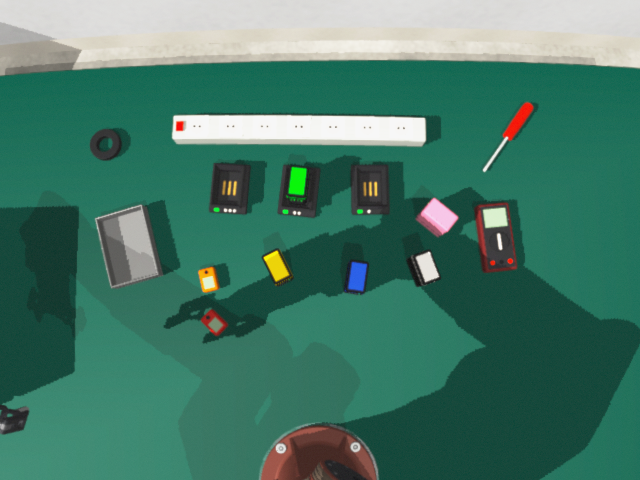

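The top view has +x up and +y left.
- **Loggers:** there are two, an orange one at (208,278) and a red one at (214,322). Orange is the one meant.
- **White pack:** it is at (427,267). The pink one at (437,216) is the look-alike, to be left alone.
- **Docks:** left (230,188), middle (299,188) holding green, right (370,188).

I'll confirm these in an enlarged crop.

```bash
cat > h.py <<'E'
import numpy as np, cv2
from plant import robot
def cam(n):
    c=robot.get_calibration(n); f=240/np.tan(np.radians(c["vertical_fov"]/2))
    K=np.array([[f,0,c["cx"]],[0,f,c["cy"]],[0,0,1]]); R=cv2.Rodrigues(c["rvec"])[0]
    return K,np.array([c["k1"],0,0,0.]),R,c["tvec"]
def cast(n,px,z):
    K,D,R,t=cam(n); px=np.array(px,float).reshape(-1,1,2)
    u=cv2.undistortPoints(px,K,D).reshape(-1,2); d=np.c_[u,np.ones(len(u))]@R; o=-R.T@t
    return (o+d*((z-o[2])/d[:,2])[:,None])[:,:2]
def proj(n,P):
    K,D,R,t=cam(n); return cv2.projectPoints(np.array(P,float).reshape(-1,3),cv2.Rodrigues(R)[0],t,K,D)[0].reshape(-1,2)
def blobs(img,lo,hi,amin=60):
    m=cv2.inRange(cv2.cvtColor(img,cv2.COLOR_BGR2HSV),lo,hi)
    return sorted([c for c in cv2.findContours(m,cv2.RETR_EXTERNAL,cv2.CHAIN_APPROX_NONE)[0] if cv2.contourArea(c)>=amin],key=cv2.contourArea,reverse=True)
def rect(n,c,z):
    "centre, long, short, yaw(deg) of long axis"
    (p,(w,h),a)=cv2.minAreaRect((cast(n,c.reshape(-1,2),z)*1000).astype(np.float32))
    if h>w: w,h,a=h,w,a+90
    return np.round(p,1),round(w,1),round(h,1),round((a+90)%180-90,1)
COL=dict(green=((50,180,120),(70,255,255)),yellow=((24,150,110),(32,255,255)),blue=((105,150,90),(125,255,255)),orange=((8,150,150),(23,255,255)),white=((0,0,150),(180,45,255)))
E
python3 - <<'E'
from h import *
for n in("top","scene"):
    im=cv2.imread(f"pics/{n}0.png")
    print(n,"cam",np.round(-cam(n)[2].T@cam(n)[3],3))
    for k,(lo,hi) in COL.items():
        z=.024 if k=="orange" else .104 if k=="green" else .092
        for c in blobs(im,lo,hi)[:6]:
            if k=="white" and cv2.contourArea(c)>1500: continue
            M=c.reshape(-1,2).mean(0); print(n,k,M.round(),cv2.contourArea(c),*rect(n,c,z))
im=cv2.imread("pics/top0.png")
cv2.imwrite("pics/crop.png",cv2.resize(im[150:345,170:460],None,fx=2.7,fy=2.7,interpolation=cv2.INTER_CUBIC))
E
```

```text
top cam [ 0.371 -0.002  1.167]
top green [297. 181.] 389.5 [630.6  34. ] 56.7 32.2 -7.1
top yellow [276. 265.] 414.5 [458.9  79.1] 56.2 32.5 26.0
top blue [357. 276.] 414.0 [435.6 -84. ] 56.8 32.8 -9.9
top orange [208. 279.] 340.0 [436.5 230.6] 50.8 34.8 13.1
top white [427. 267.] 369.0 [ 452.4 -226.9] 54.9 31.5 19.5
top white [495. 217.] 309.5 [ 552.6 -374. ] 44.1 35.0 -85.0
top white [495. 154.] 95.0 [ 688.7 -383.8] 93.4 6.9 -37.5
scene cam [1.221 0.278 0.925]
scene green [312. 274.] 342.0 [632.7  31.7] 56.2 32.1 -7.0
scene green [314. 286.] 64.0 [654.2  49. ] 72.3 33.7 -36.7
scene yellow [360. 224.] 247.5 [461.4  76.4] 55.9 31.6 26.7
scene yellow [428. 256.] 89.0 [500.3 233.8] 43.6 28.1 12.4
scene blue [512.  88.] 3042.5 [-172.2  310.3] 537.4 104.8 89.7
scene blue [276.  47.] 2490.5 [-175.3 -410.1] 581.2 104.6 89.9
scene blue [ 27. 118.] 1257.0 [ 382.2 -878.8] 201.9 123.2 -6.5
scene blue [ 78. 391.] 696.0 [ 990.5 -261.7] 325.7 19.5 87.9
scene blue [163.  26.] 442.5 [-176.  -809.3] 190.7 86.9 39.1
scene blue [294. 199.] 234.0 [437.  -86.4] 57.4 32.8 -9.6
scene orange [16. 40.] 2764.5 [  -70.3 -1339.8] 666.5 147.2 42.8
scene orange [424. 262.] 103.0 [451.3 229.9] 64.3 34.3 13.5
scene orange [422. 397.] 65.5 [765.7 294.7] 20.1 14.2 -3.1
scene white [58. 83.] 888.5 [ 200.4 -902.5] 213.5 178.8 70.8
scene white [148.  29.] 506.5 [-143.6 -869.7] 329.2 103.3 62.0
```

View pics/crop.png

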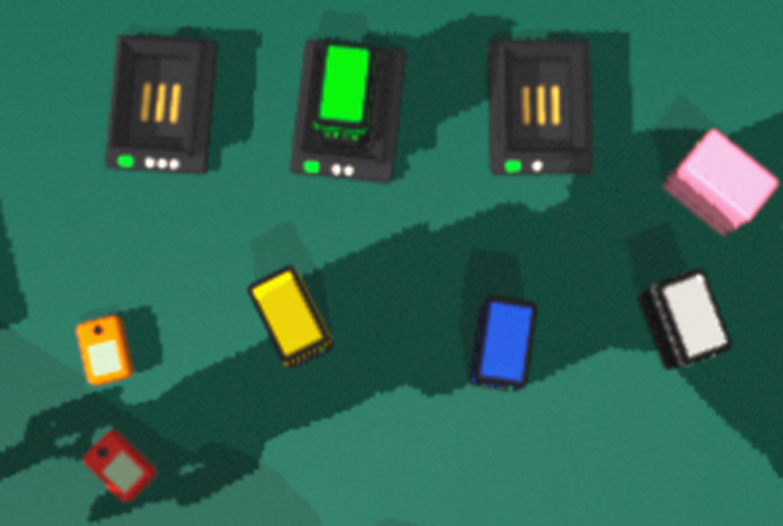

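The crop confirms it: orange logger at top-view (208,278), white pack at (427,267) and pink left alone. The dots read 3 (left), 2 (middle) and 1 (right). Next I'll measure the docks and the tray.

```bash
python3 - <<'E'
from h import *
for n in("top","scene"):
    im=cv2.imread(f"pics/{n}0.png"); hsv=cv2.cvtColor(im,cv2.COLOR_BGR2HSV)
    for nm,lo,hi,z,a in(("contact",(15,60,120),(30,255,255),.013,4),("dark",(0,0,0),(180,90,95),.03,600),("led",(50,180,110),(75,255,255),.039,6),("dots",(0,0,150),(180,60,255),.039,2),("tray",(0,0,90),(180,40,255),.035,800),("white",(0,0,120),(180,60,255),.092,90)):
        for c in blobs(im,lo,hi,a):
            M=c.reshape(-1,2).mean(0)
            ok=(195<M[0]<400 and 155<M[1]<222) if n=="top" else (210<M[0]<420 and 255<M[1]<360)
            if nm=="tray": ok=(90<M[0]<165 and 200<M[1]<290) if n=="top" else (470<M[0]<545 and 265<M[1]<350)
            if nm=="white": ok=n=="scene" and 222<M[0]<250 and 175<M[1]<200
            if ok: print(n,nm,M.round(1),cv2.contourArea(c),*rect(n,c,z))
E
```

```text
top contact [375.3 188.5] 36.0 [ 633.7 -135.6] 31.7 6.7 -1.8
top contact [234.4 187.8] 32.5 [638.3 175.8] 31.7 6.7 0.6
top contact [229.  187.7] 31.5 [639.5 188. ] 29.8 7.2 -6.4
top contact [370.  188.5] 26.0 [ 632.8 -123.4] 29.5 4.4 -1.7
top contact [223.6 187.3] 20.5 [639.9 200.1] 29.6 5.4 -5.5
top contact [364.5 188.5] 13.0 [ 632.9 -111.2] 29.4 2.2 -1.6
top dark [369.2 190. ] 1728.5 [ 627.1 -120.9] 109.0 82.6 -0.5
top dark [229.1 190.8] 1654.0 [634.8 184.4] 110.1 82.1 -4.5
top dark [298.  192.3] 1022.0 [626.5  33.6] 110.1 82.1 -7.0
top led [297.2 180.7] 393.5 [646.6  36.1] 60.4 34.5 -7.3
top led [359.3 211.1] 11.5 [576.7 -96.7] 10.8 6.5 89.3
top led [285.2 211.4] 11.5 [578.9  62.8] 8.6 6.5 89.1
top led [216.  209.2] 11.0 [585.7 211.5] 8.8 6.6 89.0
top led [292.4 198. ] 6.0 [607.   47.6] 8.6 6.6 89.1
top dots [227.3 209.9] 12.5 [585.2 186.5] 15.3 6.6 89.0
top dots [298.5 212.6] 6.0 [576.3  33.9] 6.1 6.1 43.9
top dots [294.1 212.3] 5.5 [576.4  43.6] 6.5 4.3 -0.5
top dots [368.3 210.9] 5.5 [ 577.6 -116. ] 6.5 4.4 89.3
top dots [233.9 210.3] 5.5 [582.8 172.5] 6.6 4.3 0.4
top tray [126
[... 269 characters left out ...]
.1 -125.7] 32.6 7.2 0.4
scene contact [249.  282.7] 28.5 [ 635.2 -113.5] 31.9 7.3 0.3
scene contact [239.  279.7] 28.5 [ 635.3 -137.4] 32.0 7.3 1.0
scene dark [385.6 329.7] 1862.0 [652.4 187.6] 123.0 80.6 -4.0
scene dark [318.9 305.8] 1242.0 [639.2  37.6] 131.9 86.7 -7.1
scene dark [247.3 282.6] 1011.0 [ 644.8 -118.8] 122.1 90.5 -0.8
scene led [311.5 274.4] 342.0 [586.1  12.1] 60.7 34.7 -7.0
scene led [313.5 285.9] 69.0 [608.9  30.9] 80.2 37.2 -37.5
scene dots [296.5 357.5] 10010.5 [777.6  29.3] 563.1 72.5 88.4
scene dots [325.6 302.7] 12.5 [643.3  65. ] 74.3 2.7 -7.2
scene tray [505.1 308.3] 4268.5 [526.6 406.1] 180.6 118.8 15.2
scene white [234.  188.9] 215.0 [ 453.  -229.5] 57.3 32.6 19.4
```

```bash
cat >> h.py <<'E'
HI=.28; GZ=.121   # travel TCP height; TCP height over a pack's underside when gripping
def ori(yaw,p):
    best=None
    for y in(yaw,yaw+180):
        y=(y+180)%360-180; q=robot.ik(p,[180,0,y])
        if q is None: continue
        s=np.abs(np.array(q)-robot.observe()["q"]).max()
        if best is None or s<best[0]: best=(s,[180,0,y])
    return best[1]
def pick(x,y,yaw,z,hi=HI):
    p=[x,y,hi]; robot.move_pose(p,ori(yaw,p)); robot.set_gripper(.072)
    print("guard",robot.line_to([x,y,z],vel=.2,guard=12))
    robot.set_gripper(.0); o=robot.observe(); print("width",o["gripper_width"],o["gripper_force"],"pos",o["tool_pos"].round(4))
    robot.line_to([x,y,hi],vel=.2); print("lifted width",robot.observe()["gripper_width"])
def place(x,y,yaw,z,zmid,hi=HI):
    p=[x,y,hi]; robot.move_pose(p,ori(yaw,p))
    robot.line_to([x,y,zmid],vel=.25)
    g=robot.line_to([x,y,z],vel=.06,guard=12); o=robot.observe(); print("guard",g,o["tool_pos"].round(4),"want",z,o["ft_force"].round(1),"t",o["time"])
    return g
def release(hi=HI):
    robot.set_gripper(.072); p=robot.observe()["tool_pos"]
    robot.line_to([p[0],p[1],hi],vel=.25); print("t",robot.observe()["time"])
E
python3 - <<'E'
from h import *
for x,y,a in((.6317,.0329,-7),(.51,.408,15.2),(.4365,-.0852,-9.8),(.641,.187,-5),(.46,.0778,26.3),(.453,-.2282,19.5),(.6344,-.1245,-.7),(.4375,.2294,13.1)):
    for z in(HI,.077): print([None if (q:=robot.ik([x,y,z],[180,0,b])) is None else np.round(q) for b in(a,(a+360)%360-180)])
pick(.6317,.0329,-7,.012+GZ)
if not place(.51,.408,15.2,.004+GZ+.002,.16): release()
cv2.imwrite("pics/s1.png",robot.grab_frame("scene"))
E
```

```text
[array([ -9.,  12.,   9.,  88.,   0., 178.]), array([-9., 12.,  9., 88.,  0., -2.])]
[array([ -9.,  16.,  -7.,  67.,   0., 178.]), array([-9., 16., -7., 67.,  0., -2.])]
[array([  27.,   15.,   13.,   88.,    0., -168.]), array([27., 15., 13., 88.,  0., 12.])]
[array([  27.,   20.,   -3.,   68.,    0., -168.]), array([27., 20., -3., 68.,  0., 12.])]
[array([-28., -22., -22.,  89.,   0., 162.]), array([-28., -22., -22.,  89.,   0., -18.])]
[array([-28., -17., -40.,  67.,   0., 162.]), array([-28., -17., -40.,  67.,   0., -18.])]
[array([   5.,   18.,   17.,   89.,    0., -170.]), array([ 5., 18., 17., 89.,  0., 10.])]
[array([   5.,   22.,    0.,   68.,    0., -170.]), array([ 5., 22.,  0., 68.,  0., 10.])]
[array([ -7., -18., -19.,  89.,   0., 147.]), array([ -7., -18., -19.,  89.,   0., -33.])]
[array([ -7., -13., -36.,  66.,   0., 147.]), array([ -7., -13., -36.,  66.,   0., -33.])]
[array([-42., -11., -13.,  88.,   0., 119.]), array([-42., -11., -13.,  88.,   0., -61.])]
[array([-42.,  -5., -29.,  66.,   0., 119.]), array([-42.,  -5., -29.,  66.,   0., -61.])]
[array([-23.,  14.,  12.,  88.,   0., 158.]), array([-23.,  14.,  12.,  88.,   0., -22.])]
[array([-23.,  19.,  -4.,  67.,   0., 158.]), array([-23.,  19.,  -4.,  67.,   0., -22.])]
[array([ 12., -13., -15.,  88.,   0., 179.]), array([ 12., -13., -15.,  88.,   0.,  -1.])]
[array([ 12.,  -8., -32.,  66.,   0., 179.]), array([ 12.,  -8., -32.,  66.,   0.,  -1.])]
guard False
width 0.039085261444574367 60.467355251312256 pos [0.6324 0.0328 0.1345]
lifted width 0.0394074095860792
guard True [0.5093 0.408  0.1264] want 0.127 [-0.6 -0.1  3.7] t 7.625
```

View pics/s1.png

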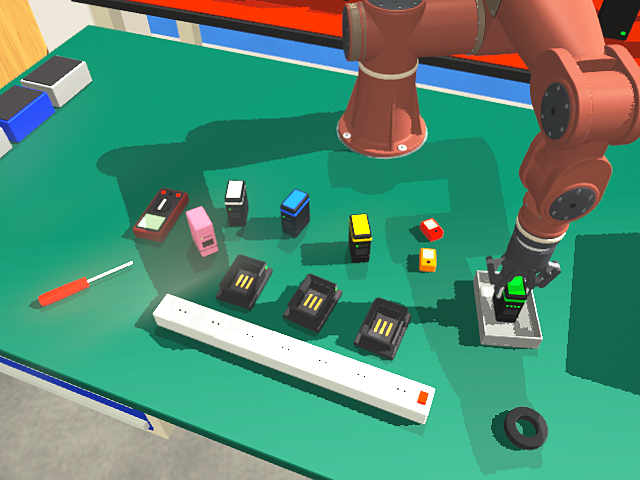

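The scene view shows the green pack held upright at (512,290), inside the tray and touching its floor. The middle dock's contacts are now visible at (313,302). Next I'll release the pack, re-measure the middle dock and the green pack, then move blue.

```bash
python3 - <<'E'
from h import *
release()
def pk(x,y):
    pass
robot.move_pose([.4365,-.0852,HI],ori(-9.8,[.4365,-.0852,HI]))
for n in("top","scene"):
    im=robot.grab_frame(n); cv2.imwrite(f"pics/{n}2.png",im)
    for c in blobs(im,(15,60,120),(30,255,255),4):
        M=c.reshape(-1,2).mean(0); r=rect(n,c,.013)
        if 590<r[0][0]<680 and abs(r[0][1])<250: print(n,"contact",*r)
    for c in blobs(im,*COL["green"])[:1]: print(n,"green",*rect(n,c,.096))
pick(.4365,-.0852,-9.8,GZ)
g=place(.641,.187,-5,.012+GZ+.001,.17)
z=robot.observe()["tool_pos"][2]
if z<.140: release()
E
```

```text
t 8.8583
top contact [638.3 175.8] 31.7 6.7 0.6
top contact [639.6 188.2] 29.8 7.1 -5.0
top contact [631.4  34.5] 31.6 5.7 -7.5
top contact [630.1  22.5] 29.6 6.1 -6.8
top contact [639.9 200.1] 29.6 5.4 -5.5
top contact [632.7  46.1] 25.1 3.4 -8.4
top contact [ 643.  -111.5] 9.1 2.2 -1.6
top green [506.9 408.2] 56.4 32.0 15.3
scene contact [642.9 186.2] 33.0 6.6 -4.7
scene contact [642.2 174.3] 32.3 6.3 -5.9
scene contact [632.8  20.2] 33.2 6.8 -7.7
scene contact [634.   32.4] 31.1 7.1 -5.4
scene contact [644.3 197.9] 33.3 5.4 -6.7
scene contact [ 636.1 -125.7] 32.6 7.2 0.4
scene contact [ 635.3 -137.4] 32.0 7.3 1.0
scene contact [ 635.2 -113.5] 31.9 7.3 0.3
scene contact [636.3  44.1] 28.8 5.3 -6.9
scene green [510.  406.2] 56.7 31.3 15.3
guard False
width 0.03938277648011709 59.75797355175018 pos [ 0.4371 -0.0854  0.1221]
lifted width 0.03953063298604564
guard True [0.6404 0.1873 0.1341] want 0.134 [-0.1  0.7  4.2] t 15.9583
t 17.1167
```

Green stands in the tray and blue went fully home. The middle dock centre comes out at (632.8, 33.4), yaw −7. White and yellow are next.

```bash
python3 - <<'E'
from h import *
import sys
for s,d in (((.4535,-.2285,19.5),(.6344,-.1245,-.7)),((.4602,.0778,26.3),(.6328,.0334,-7))):
    pick(*s,GZ); place(*d,.012+GZ+.001,.17)
    if robot.observe()["tool_pos"][2]>.140: print("not home"); sys.exit()
    release()
p=[.4375,.2294,HI]; robot.move_pose(p,ori(13.1,p))
Z=.104
for n in("top","scene"):
    im=robot.grab_frame(n); cv2.imwrite(f"pics/{n}3.png",im)
    for k in("yellow","blue","white"):
        for c in blobs(im,*((COL[k]) if k!="white" else ((0,0,120),(180,60,255))),90):
            r=rect(n,c,Z)
            if 580<r[0][0]<690 and abs(r[0][1])<250: print(n,k,*r)
E
```

```text
guard False
width 0.03939075078019647 59.582741260528564 pos [ 0.454  -0.2288  0.1221]
lifted width 0.03936825478634493
guard True [ 0.6338 -0.1239  0.1341] want 0.134 [-1.8  1.1  5.1] t 23.2833
t 24.4417
guard False
width 0.0393674983101765 59.884387850761414 pos [0.4609 0.0778 0.1222]
lifted width 0.039634330724634015
guard True [0.6321 0.0337 0.1341] want 0.134 [-1.5  0.6  3.4] t 29.875
t 31.025
top yellow [629.8  34.6] 58.1 33.7 -7.1
top blue [637.8 187.9] 58.0 34.5 -4.7
top white [ 632.  -122.6] 55.0 32.8 -1.6
scene yellow [631.8  32.3] 56.8 32.1 -7.5
scene white [ 591.3 -229.7] 126.9 38.7 49.5
```

View pics/scene3.png

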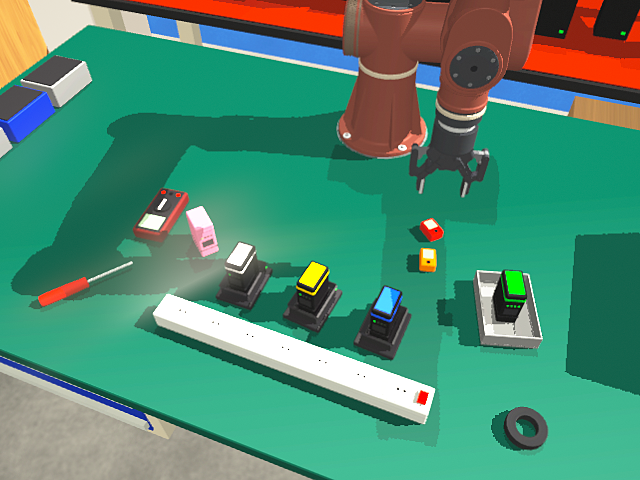

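The scene view shows white (240,258), yellow (313,278) and blue (387,302) upright in their docks, green in the tray at (511,280) and the meter untouched. Now the orange logger at (428,260).

```bash
python3 - <<'E'
from h import *
pick(.4375,.2294,13.1,.077)
w=robot.observe()["gripper_width"]
if w>.028:
    place(.6312,.0335,-7,.181,.21,hi=.3)
    if abs(robot.observe()["tool_pos"][2]-.181)<.006: release(.3)
p=[.45,.3,.3]; robot.move_pose(p,ori(0,p)); robot.pause(.3)
for n in("top","scene"):
    im=robot.grab_frame(n); cv2.imwrite(f"pics/{n}4.png",im)
    for c in blobs(im,*COL["orange"]):
        r=rect(n,c,.128)
        if 580<r[0][0]<690 and abs(r[0][1])<250: print(n,*r)
a=cv2.imread("pics/top4.png")[140:290,90:450]; b=cv2.imread("pics/scene4.png")[170:370,190:550]
cv2.imwrite("pics/fin.png",cv2.resize(np.vstack([a,b]),None,fx=1.7,fy=1.7))
E
```

```text
guard False
width 0.032805856829181704 60.738548040390015 pos [0.4381 0.2295 0.078 ]
lifted width 0.03242348261683342
guard True [0.6313 0.0335 0.182 ] want 0.181 [-0.   1.1  6.8] t 37.4833
t 38.575
top [628.   34.4] 54.8 34.8 -7.3
scene [652.9  44.1] 58.1 39.5 -47.6
```

View pics/fin.png

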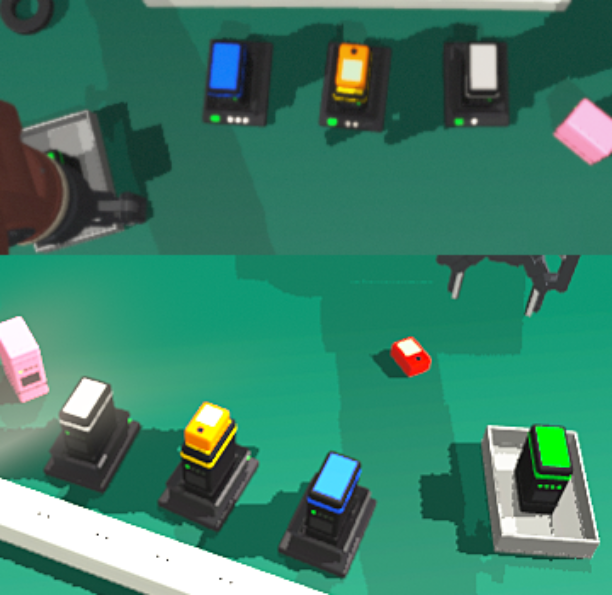

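The crop shows the logger flat and centred on yellow, about 2 mm off in the top view. All packs are upright and the gripper is clear, so I'm handing in.

```bash
python3 -c "
from plant import robot
print(robot.job_done())"
```

```text
the job is handed in; nothing more can be done
None
```

The job is handed in, with no verdict shown: green stands in the out-tray, blue, yellow and white are seated in the left, middle and right docks, the orange logger lies flat on the yellow pack about 2 mm off centre, and the multimeter was not touched.

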